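# Load a square specimen into the shielded test stand

## Task

Load the test stand: lower its clear sash all the way down, take the square metal blank from the mat and seat it flat and fully home in the square pocket on the sloping bed, let go of it, then raise the sash all the way up again. Leave the other blanks, the jar and the cup where they are.

Things in the scene. Friction and masses are not known exactly. Their poses are not given: they have to be found in the camera images.
- stand: Grey test stand, fixed, base 270 x 250 x 12 mm. Origin on the bench; z up, x from its front (robot side) to its back, y left. The bed's middle is straight above the origin, the sash 105 mm in front of it (-x), between two guide posts 132 mm high, 108 mm left and right of the middle.
- bed: Sloping bed of the stand, tilted 30 degrees, facing up and to the front. Origin: middle of the bed, 110 mm straight above the stand's origin. x points up the slope, y left (level), z square out of the slope. The plane z = 0 is the upper face of the nest, a steel block 92 (x) x 112 (y) x 16 mm clamped on the bed.
- pocket_line (a point): Same point as the bed's origin. The nest has a square pocket 49 x 49 mm, 8 mm deep, sides along the bed's x and y, 1 mm chamfer. The pocket's centre is at bed x = 0, but anywhere from y = -8 to +8 mm, because the nest may be clamped off the middle: this point does NOT tell where; feel or look for it. The nest does not give when pushed.
- sash (a joint): Height of the sash above its lowest position, m: 0 = all the way down, 0.090 = all the way up. It slides vertically and stays where left (friction 7.5 N, weight 3.5 N: 11 N to lift, 4 N to push down). It starts near the top, where it is in the way of a tilted gripper at the bed.
- sash_grip (a point): Middle of the top of the sash's grip, a black bar 70 mm long (stand's y), 14 mm thick (stand's x), 34 mm high, on the aluminium top rail of the clear panel. This point is 166 mm above the bench with the sash down, 256 mm with it up.
- square_blank: Square aluminium blank to be loaded, 46 x 46 x 20 mm, about 0.11 kg, lying flat on the mat. Origin: centre of its underside; x and y along its sides, z up through the thickness. In the pocket 12 mm of it stand proud.
- round_blank: Round aluminium blank, 52 mm diameter x 20 mm, lying flat on the mat; to be left alone. Origin: centre of its underside.
- oblong_blank: Oblong aluminium blank, 64 (x) x 32 (y) x 20 mm, lying flat on the mat; to be left alone. Origin: centre of its underside.
- mat: Black rubber mat, 260 x 270 x 3 mm, fixed to the bench. Origin: centre of its underside. The three blanks lie on it about 120 mm or more apart, in any order.
- jar: Amber glass jar, 56 mm diameter, 90 mm high, standing on the bench; to be left alone. Origin: centre of its underside.
- cup: White ceramic cup, 70 mm diameter, 70 mm high, standing on the bench; to be left alone. Origin: centre of its underside.
Not all that is in view belongs to the job. Leave any green or turquoise look-alike of the square_blank alone.

How it is judged (in metres and radians):
On the way, in this order (a step that is already met when the one before it is completed fails the run):
1. the sash is lowered all the way (within 10 mm of its lowest position) (value of joint sash below 0.01 m), for 0.2 s.
2. with the sash still down, the square blank sits flat and fully home in the pocket and is let go (z of square_blank in the frame of bed between -0.011 and -0.006 m and x of square_blank in the frame of bed between -0.005 and 0.005 m and y of square_blank in the frame of bed between -0.012 and 0.012 m and angle between the z axis of square_blank and the z axis of bed, either way round below 0.06 rad and contact force between the fingers and square_blank below 0.1 N and value of joint sash below 0.015 m), for 0.2 s.
At the end, for the whole second after the job is handed in: The square blank lies at rest in the pocket, its underside within 2 mm of the pocket's floor (6 mm or more below the nest's face) and parallel to the bed within about 3.5 degrees; the sash is within 10 mm of its highest position (joint above 0.080 m) (z of square_blank in the frame of bed between -0.011 and -0.006 m and x of square_blank in the frame of bed between -0.005 and 0.005 m and y of square_blank in the frame of bed between -0.012 and 0.012 m and angle between the z axis of square_blank and the z axis of bed, either way round below 0.06 rad and value of joint sash above 0.08 m and linear speed of square_blank below 0.01 m/s); the robot touches nothing.
It fails at once if the round blank is pushed or carried more than 30 mm (distance of round_blank from where it was at the start of the episode above 0.03 m).
It fails at once if the oblong blank is pushed or carried more than 30 mm (distance of oblong_blank from where it was at the start of the episode above 0.03 m).
It fails at once if the jar is pushed or carried more than 30 mm (distance of jar from where it was at the start of the episode above 0.03 m).
It fails at once if the cup is pushed or carried more than 30 mm (distance of cup from where it was at the start of the episode above 0.03 m).
It also fails if it takes over 72 s, if anything falls off the work surface, if the arm or the gripper's body presses on something with over 40 N, if the wrist force passes 120 N, or if a joint passes its speed limit or range.

## Robot

A 6-joint arm with a two-finger parallel gripper is mounted at the origin on the work surface. World frame = base frame: x ahead of the robot, y to its left, z up, the work surface at z = 0. Lengths are in mm, angles in degrees, forces in N, time in s.
With the tool pointing down it reaches from about 350 to 850 mm from the base axis. Payload 8.1 kg.
Tool frame: the origin (TCP) lies on the centre line of the jaws, within the pads' length; the fingertips stand 14 mm ahead of it and the grasp point (between the pads) lies 5 mm behind it; z points along the fingers, y is the line along which they close (so a half turn about z gives the same grasp; the last joint's range is limited). The gripper opens to 85 mm and grips with 20 to 120 N. Pads are 22 mm wide; open, the fingers measure 114 mm over their backs; the gripper's body (76 mm by 85 mm) begins 54 mm behind the grasp point. The pads swing forward as they close: fully open they stand 13 mm farther back than shut.
Start: joints at [-79.091, 7.471, 85.268, -0, 87.261, -4.893], TCP at [163.41, -577.323, 207.292] pointing down, gripper open.
Joint ranges: [-169.43, 169.43], [-51.17, 129.36], [1.28, 143.12], [-76.62, 256.62], [0, 156.53], [-152.29, 152.29]. Speed limits (degrees/s): [136.94, 136.94, 159.86, 180, 180, 180].

## Interface

Orientations are given as [roll, pitch, yaw] about the fixed x, y, z axes, in that order (R = Rz(yaw) Ry(pitch) Rx(roll)).
In Python, from bench import sense, snapshot, camera_info, hand_in gives the robot as it stands. The module is installed in compiled form; this text tells all that it offers.
- The arm moves only by the tool apply_moves, never from a script. Its argument "deltas" is a list of rows, each a list of 7 numbers: the shift along the tool's x, y, z scaled (see below), then the turn, a rotation vector about the tool's x, y, z scaled (see below), then the opening, from 0 (shut) to 1 (fully open). In form: [[dx, dy, dz, ax, ay, az, claw], ...]. A call has 1 to 8 rows; each row shifts and turns the commanded pose from where the row before left it, along the tool's axes as they then stand; what a row does not reach is not made up. The controller multiplies each number of a shift by 0.03 m and each number of a turn by 0.08 rad. A row lasts 1/8 s, in which the tool goes at most 62.5 mm and 10.7 degrees, less where a joint would pass 70% of its speed; a pose out of reach is approached as far as the arm can. A call with a number of a shift or a turn outside -1 to 1 is refused whole. A call with a gripper value outside its range is refused whole. The fingers move at their own pace and stop on an object; "grip_force" is the grip in N (left out, the last holds). Time passes only in rows, so rows that do not move let the fingers close. It gives the time, the measured TCP pose, the force, the opening and the grip force at its end, in the units of the state.
- sense(): the state, without advancing time (a new reading comes with each control period).
- snapshot(name): name is "scene" or "top" or "wrist"; returns the picture (384x512x3 uint8, red, green, blue); there is no depth.
- camera_info(name): a dict with "vertical_fov" (degrees; the focal length in pixels is half the picture's height over the tangent of half this angle, whatever the lens; pixels are square), "cx", "cy" (the principal point, pixels), "origin" and "rotation" of the camera in the world; the wrist camera has in their place "tool_from_camera" (4x4, takes a point from camera to tool coordinates, whose origin is the TCP and whose axes are the flange's). Camera axes: x right, y up, looking along -z (the intrinsics and any distortion apply to the point x, -y, -z); pixel columns grow to the right and rows downward; lengths in mm; the calibration is good to about 2 mm. The wrist camera is an equidistant fisheye: a pixel r from the principal point sees the ray r / f radians off the axis. A picture is of the moment at which its call begins: read the wrist's pose just before it. camera_info takes no time and is no camera call.
- hand_in(): hands the job in; it is judged then, once.
The state is a dict: "time": time; "joint_pos": joint angles; "qd": joint speeds; "joint_efforts": joint torques, N m; "tool_pos": TCP position; "tcp_rot": TCP orientation; "ft_force": force on the tool from outside, world axes, zero at the start; "wrist_torque": the same for the moment, N m; "finger_gap": finger opening in mm; "grip_force": force on a finger pad.
Only numpy, scipy, OpenCV 4.12 (cv2) and the standard library are available. Lean on these libraries where they do the work, as an engineer would, in place of code of your own. Each camera call takes 0.05 s, during which the arm holds its last target. There are 200 camera calls.

## Working session

There is one attempt and no reset: what is moved stays moved. The work goes in short steps, Python scripts to look and compute and a tool call to move; the robot and the scene stay as the last step left them, time stands still between calls to the robot, and variables do not carry over. Pictures are saved under pics/ and viewed, at most 10 in all, crops included, and the job is handed in when it is done.

Besides the shell and the picture viewer there is one more tool, called after ">>>" as a command line: name --pt "numbers of a row" for each row, then --argument value for the rest. apply_moves: Moves the arm, as the interface text tells. Its arguments: {"type":"object","properties":{"deltas":{"type":"array"},"grip_force":{"type":"number"}},"required":["deltas"]}

```bash
mkdir -p pics; python3 - <<'E'
from bench import *
import cv2,numpy as np
print({k:(np.round(v,2).tolist() if not isinstance(v,str) else v) for k,v in sense().items()})
a=[]
for n in("scene","top","wrist"):
    c=camera_info(n);print(n,{k:np.round(v,4).tolist() if not isinstance(v,str) else v for k,v in c.items()})
    im=snapshot(n);cv2.imwrite(f"pics/{n}0.png",im[:,:,::-1])
E
```

```text
{'time': 0.0, 'joint_pos': [-79.09, 7.52, 85.33, -0.0, 87.26, -4.89], 'qd': [-0.04, -0.02, 0.02, -0.01, -0.01, 0.06], 'joint_efforts': [0.0, -56.94, -50.06, -0.0, 0.01, 0.0], 'tool_pos': [163.28, -576.74, 206.22], 'tcp_rot': [-179.89, -0.01, 15.8], 'ft_force': [0.63, 0.71, -0.34], 'wrist_torque': [0.02, 0.0, -0.0], 'grip_force': 0.0, 'finger_gap': 85.43}
scene {'vertical_fov': 51.9031, 'cx': 255.1818, 'cy': 188.4218, 'origin': [1204.1801, -832.4963, 787.231], 'rotation': [57.2899, -0.5822, 39.9519]}
top {'vertical_fov': 56.9773, 'cx': 260.0408, 'cy': 196.0736, 'origin': [421.85, 6.076, 1004.3606], 'rotation': [8.0466, -0.8501, -89.5405]}
wrist {'vertical_fov': 65.7065, 'cx': 250.7126, 'cy': 190.3532, 'tool_from_camera': [[0.0, 0.9625, 0.2713, 68.9508], [1.0, -0.0, -0.0, -0.5181], [-0.0, 0.2713, -0.9625, -165.3343], [0.0, 0.0, 0.0, 1.0]]}
```

View pics/scene0.png

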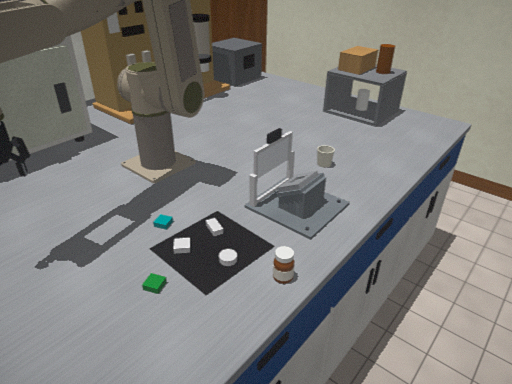

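View pics/top0.png

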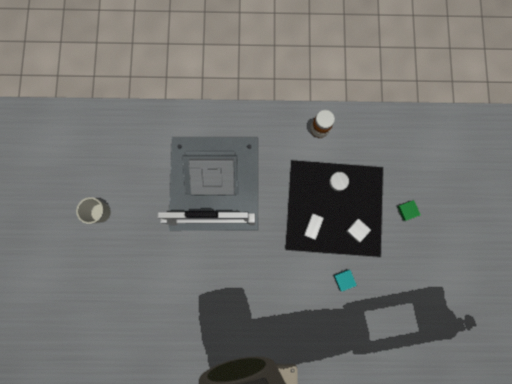

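```bash
cat > h.py <<'E'
from bench import *
import cv2,numpy as np
from scipy.spatial.transform import Rotation as R
def ray(name,px,pose=None):
    c=camera_info(name);f=192/np.tan(np.radians(c["vertical_fov"]/2))
    p=np.atleast_2d(np.array(px,float));u=(p[:,0]-c["cx"])/f;v=(p[:,1]-c["cy"])/f
    if name=="wrist":
        r=np.hypot(u,v)+1e-12;d=np.c_[np.sin(r)*u/r,-np.sin(r)*v/r,-np.cos(r)]
        T=np.array(c["tool_from_camera"]);t,q=pose;Rt=R.from_euler("xyz",q,degrees=True).as_matrix()
        return Rt@T[:3,3]+np.array(t), d@T[:3,:3].T@Rt.T
    return np.array(c["origin"]),np.c_[u,-v,-np.ones(len(u))]@R.from_euler("xyz",c["rotation"],degrees=True).as_matrix().T
def onz(name,px,z,pose=None):
    o,d=ray(name,px,pose);return o+d*((z-o[2])/d[:,2])[:,None]
def onplane(name,px,p0,n,pose=None):
    o,d=ray(name,px,pose);return o+d*(((np.array(p0)-o)@n)/(d@n))[:,None]
def pose():
    s=sense();return s["tool_pos"],s["tcp_rot"]
def delta(p,rpy):
    "units to reach pose: turn rotvec (tool) and shift in tool axes now"
    s=sense();Rc=R.from_euler("xyz",s["tcp_rot"],degrees=True)
    return np.round(Rc.inv().apply(np.array(p)-s["tool_pos"])/30,3),np.round((Rc.inv()*R.from_euler("xyz",rpy,degrees=True)).as_rotvec()/0.08,3)
E
python3 - <<'E'
from h import *
im=cv2.imread("pics/top0.png");hsv=cv2.cvtColor(im,cv2.COLOR_BGR2HSV)
m=((hsv[...,2]>130)&(hsv[...,1]<60)).astype(np.uint8)
m[:165]=0;m[250:]=0;m[:,:290]=0;m[:,383:]=0
for c in cv2.findContours(m,0,1)[0]:
    if cv2.contourArea(c)<40: continue
    b=cv2.boxPoints(cv2.minAreaRect(c));w=onz("top",b,23);print("blank",b.mean(0),w.mean(0).round(1),np.linalg.norm(np.diff(w,axis=0),axis=1).round(1),np.degrees(np.arctan2(*(w[1]-w[0])[1::-1])).round(1))
print("base",onz("top",[(171,138),(259,138),(259,230),(170,230)],12).round(1))
print("mat",onz("top",[(291,161),(383,166),(381,255),(286,249)],3).round(1))
print("grip",onz("top",[(202,213)],250).round(1), onz("scene",[(274,135)],245).round(1))
o=[cv2.resize(im[125:240,155:270],None,fx=5,fy=5,interpolation=2)]
cv2.imwrite("pics/c1.png",o[0])
E
```

```text
blank [358.75003 230.25003] [ 467.8 -282.1   23. ] [46.2 46.3 46. ] -45.7
blank [313.60312 226.23196] [ 477.8 -156.7   23. ] [64.6 33.  64.5] -21.6
blank [339.25    180.75002] [ 606.8 -231.1   23. ] [47.4 47.8 47.2] -44.9
base [[729.1 251.1  12. ]
 [732.3  -3.1  12. ]
 [466.5  -5.4  12. ]
 [464.3 242.5  12. ]]
mat [[ 667.3  -96.7    3. ]
 [ 655.5 -364.6    3. ]
 [ 399.9 -348.6    3. ]
 [ 414.5  -81.6    3. ]]
grip [[490.9 119.3 250. ]] [[507.3 102.6 245. ]]
```

View pics/c1.png

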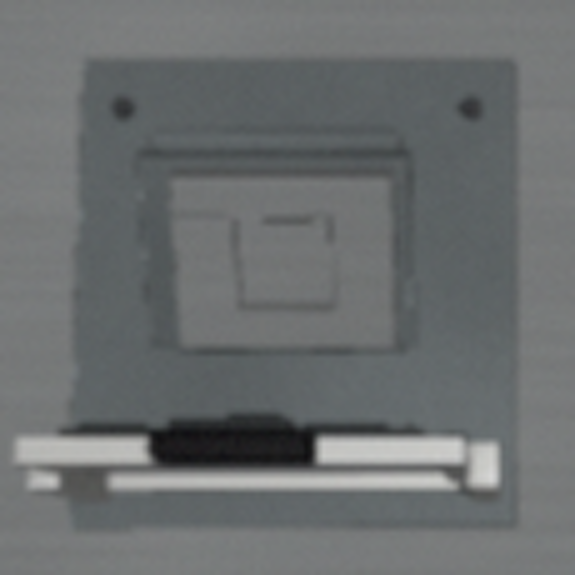

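```bash
python3 - <<'E'
from h import *
def blob(f,b):
    im=cv2.imread(f);x0,y0,x1,y1=b;m=(im[y0:y1,x0:x1].max(2)<40).astype(np.uint8)
    n,l,s,c=cv2.connectedComponentsWithStats(m);i=1+np.argmax(s[1:,4]);print(s[i]+[x0,y0,0,0,0],c[i]+[x0,y0]);return s[i]+[x0,y0,0,0,0],c[i]+[x0,y0]
st,ct=blob("pics/top0.png",(170,200,245,225));ss,cs=blob("pics/scene0.png",(255,120,295,150))
o1,d1=ray("top",ct);o2,d2=ray("scene",cs);d1,d2=d1[0],d2[0]
t=np.linalg.lstsq(np.c_[d1,-d2],o2-o1,rcond=None)[0];print(o1+t[0]*d1,o2+t[1]*d2)
n=[-.5,0,.866]
px=[(202.4,168.5),(221.6,168.5),(222,186.4),(202.6,186.4)]
print(onplane("top",px,(598,121,110),n).round(1),onplane("top",[(189.4,160),(233.8,160),(233.6,194.5),(190.8,194.5)],(598,121,110),n).round(1))
print(delta((493,121,300),(180,0,0.5)))
E
```

```text
[185 210  33   8 238] [201.08403361 213.55882353]
[267 136  11   7  21] [271.80952381 139.42857143]
[492.5541923  126.16582005 217.63414832] [485.83143301 120.18741922 216.1173917 ]
[[616.3 141.2 120.6]
 [616.8  92.4 120.8]
 [574.7  92.7  96.5]
 [574.2 143.   96.3]] [[635.4 172.9 131.6]
 [636.5  61.1 132.2]
 [555.4  62.9  85.4]
 [554.3 174.9  84.8]]
(array([ 16.91 , -19.394,  -3.088]), array([-1.800e-02,  1.000e-03,  3.339e+00]))
```

>>> apply_moves --pt "0 0 -0.8 0 0 0.835 0" --pt "0 0 -0.8 0 0 0.835 0" --pt "0 0 -0.8 0 0 0.835 0" --pt "0 0 -0.8 0 0 0.835 0" --pt "0.7 -0.9 0 0 0 0 0" --pt "0.7 -0.9 0 0 0 0 0" --pt "0.7 -0.9 0 0 0 0 0" --pt "0.7 -0.9 0 0 0 0 0"

```text
time: 1.15
tool_pos: [247.0, -467.6, 303.0]
tcp_rot: [-180.0, 0.0, 0.5]
ft_force: [-0.4, -0.6, -0.3]
finger_gap: -0.0
grip_force: 0.0
```

>>> apply_moves --pt "0.7 -0.9 0 0 0 0 0" --pt "0.7 -0.9 0 0 0 0 0" --pt "0.7 -0.9 0 0 0 0 0" --pt "0.7 -0.9 0 0 0 0 0" --pt "0.7 -0.9 0 0 0 0 0" --pt "0.7 -0.9 0 0 0 0 0" --pt "0.7 -0.9 0 0 0 0 0" --pt "0.7 -0.9 0 0 0 0 0"

```text
time: 2.15
tool_pos: [413.1, -250.1, 303.0]
tcp_rot: [-180.0, 0.0, 0.5]
ft_force: [0.5, -0.1, 0.5]
finger_gap: -0.1
grip_force: 0.0
```

>>> apply_moves --pt "0.7 -0.9 0 0 0 0 0" --pt "0.7 -0.9 0 0 0 0 0" --pt "0.7 -0.9 0 0 0 0 0" --pt "0.7 -0.9 0 0 0 0 0" --pt "0 -0.9 0 0 0 0 0" --pt "0 -0.9 0 0 0 0 0" --pt "0 0 0 0 0 0 0"

```text
time: 3.02
tool_pos: [495.2, -86.9, 303.2]
tcp_rot: [-180.0, 0.0, 0.6]
ft_force: [0.2, -1.0, -0.1]
finger_gap: 0.1
grip_force: 0.0
```

```bash
python3 - <<'E'
from h import *
p=pose();print(p,delta((493,121,295),(180,0,0.5)))
cv2.imwrite("pics/w1.png",snapshot("wrist")[:,:,::-1])
E
```

```text
(array([495.18399899, -86.94046458, 303.15152399]), array([-1.79977120e+02,  1.37714881e-02,  6.32525775e-01])) (array([ 4.000e-03, -6.932e+00,  2.740e-01]), array([-0.005,  0.003,  0.029]))
```

View pics/w1.png

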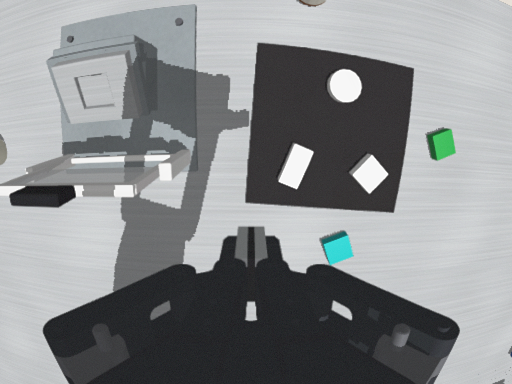

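```bash
python3 - <<'E'
from h import *
im=cv2.imread("pics/w1.png");P=((495.18,-86.94,303.15),(-179.98,0.01,0.63))
h=cv2.cvtColor(im,cv2.COLOR_BGR2HSV);m=((h[...,2]>150)&(h[...,1]<60)).astype(np.uint8)
m[:62]=0;m[200:]=0;m[:,:275]=0;m[:,392:]=0
for c in cv2.findContours(m,0,1)[0]:
    if cv2.contourArea(c)<100: continue
    w=onz("wrist",c[:,0],23,P)[:,:2].astype(np.float32);r=cv2.minAreaRect(w);print(cv2.boundingRect(c),r)
print("grip",onz("wrist",[(45,190)],250,P),"base",onz("wrist",[(196,5),(197,170),(61,26)],12,P),"pocket",onplane("wrist",[(77,76),(109,73),(114,103),(82,109)],(597,119,110),[-.5,0,.866],P).round(1))
print("nest",onplane("wrist",[(50,59),(131,46),(148,111),(69,124)],(597,119,110),[-.5,0,.866],P).round(1))
E
```

```text
(352, 155, 36, 39) ((467.9027404785156, -280.5709533691406), (46.09901428222656, 47.321475982666016), 46.42068862915039)
(279, 144, 35, 45) ((477.74652099609375, -155.53073120117188), (33.536773681640625, 64.94550323486328), 68.8583984375)
(329, 69, 33, 33) ((606.6220703125, -229.06494140625), (49.926300048828125, 52.159671783447266), 4.281979084014893)
grip [[500.64486034 101.71986228 250.        ]] base [[732.34141986   0.9520095   12.        ]
 [467.83679802  -1.53251097  12.        ]
 [732.18052065 250.27654047  12.        ]] pocket [[617.  139.1 121.5]
 [615.2  90.8 120.5]
 [577.2  94.6  98.6]
 [573.3 147.7  96.3]]
nest [[643.8 174.3 137. ]
 [642.8  54.1 136.4]
 [563.7  48.5  90.7]
 [553.6 179.7  84.9]]
```

>>> apply_moves --pt "0 -0.99 0 0 0 0 0" --pt "0 -0.99 0 0 0 0 0" --pt "0 -0.99 0 0 0 0 0" --pt "0 -0.99 0 0 0 0 0" --pt "0 -0.99 0 0 0 0 0" --pt "0 -0.99 0 0 0 0 0" --pt "0 -0.99 0 0 0 0 0" --pt "0 0 0 0 0 0 0"

```text
time: 4.08
tool_pos: [493.5, 120.1, 303.0]
tcp_rot: [180.0, 0.0, 0.6]
ft_force: [0.3, -0.4, 0.0]
finger_gap: 0.4
grip_force: 0.0
```

```bash
python3 - <<'E'
from h import *
p=pose();print(p)
cv2.imwrite("pics/w2.png",snapshot("wrist")[:,:,::-1])
E
```

```text
(array([493.45408738, 120.07667329, 303.0000516 ]), array([1.79999732e+02, 2.77909221e-02, 5.84026057e-01]))
```

View pics/w2.png

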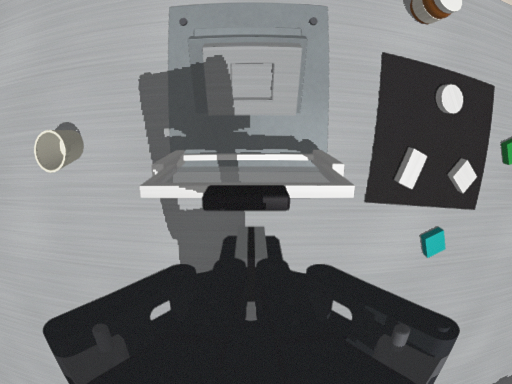

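```bash
python3 - <<'E'
from h import *
im=cv2.imread("pics/w2.png");P=pose()
print(im[180:216,225].max(1),im[180:216,275].max(1))
for z in(256,245,222): print(z,onz("wrist",[(204,205),(290,205),(247,187),(247,198),(247,210)],z,P).round(1)[:,:2].tolist())
print("base",onz("wrist",[(169,6),(328,6),(329,150)],12,P).round(1))
g=cv2.cvtColor(im,6)
print(g[60:105,:][[5,15,22,30],225:280])
print(g[55:108,[245,252,262]].T)
n=[-.5,0,.866]
print(onplane("wrist",[(231,64),(272,64),(272,99),(231,99)],(599,121,110),n,P).round(1))
E
```

```text
[103 104 109 111 107  54  19  27  27  29  28  24  25  22  24  23  27  30
  28  28  28  35  27  23  26  30  26  31  31  32  50  80  97  94  94  96] [129 129 122 112 109  55  25  22  24  30  26  30  26  24  27  31  42  51
  59  67  69  63  62  59  54  53  54  50  49  47  83 146 173 175 172 173]
256 [[490.6, 155.1], [491.2, 89.8], [505.0, 122.5], [496.5, 122.4], [487.0, 122.4]]
245 [[486.9, 156.9], [487.5, 88.3], [502.1, 122.6], [493.1, 122.5], [483.1, 122.5]]
222 [[479.1, 160.6], [479.8, 84.9], [495.8, 122.8], [486.0, 122.8], [474.9, 122.7]]
base [[732.8 249.9  12. ]
 [734.4   0.8  12. ]
 [501.1  -4.3  12. ]]
[[ 88  87 113 163 162 139 134 160 162 160 162 161 159 160 160 159 162 161
  161 161 161 161 162 162 161 161 160 160 159 161 160 161 162 158 160 159
  158 159 158 160 158 159 158 160 159 157 150  95 104 140 162 162 163 162
  163]
 [ 90  88  90  87  92 129 138 158 166 164 164 165 163 164 163 165 163 165
  164 164 165 166 165 164 163 164 165 163 163 163 164 165 164 164 164 163
  163 162 163 162 164 162 163 163 165 162 161 100 128 165 164 165 164 163
  164]
 [ 90  90  91  89  86  89 1
[... 474 characters left out ...]
161 163 165 163 164 165 164 163
  163 162 165 166 168 165 161 162 161 163 163 163 169 165 165 167 163 163
  163 164 161 161 163 162 137 121 126 154 162 162 163 164 165 161 162]
 [161 162 165 161 162 161 164 152 120 155 160 165 166 164 162 165 162 164
  163 163 163 168 169 165 161 161 163 163 165 163 167 167 167 166 163 161
  162 163 164 164 163 163 133 119 127 157 159 163 166 164 162 160 165]
 [161 163 165 165 163 164 164 150 123 154 159 163 165 163 164 162 160 163
  165 162 162 169 168 163 159 161 162 164 161 162 165 168 166 167 163 162
  164 164 162 161 163 164 137 116 126 155 158 163 164 163 166 162 164]]
[[615.1 143.4 119.3]
 [615.6  96.1 119.6]
 [574.8  94.   96.1]
 [574.3 144.6  95.8]]
```

>>> apply_moves --pt "-0.04 0 0.6 0 0 0 0" --pt "0 0 0.5 0 0 0 0" --pt "0 0 0.2 0 0 0 0" --pt "0 0 0.2 0 0 0 0" --pt "0 0 0.2 0 0 0 0" --pt "0 0 0.3 0 0 0 0" --pt "0 0 0.3 0 0 0 0" --pt "0 0 0.3 0 0 0 0"

```text
time: 5.12
tool_pos: [492.2, 119.4, 224.7]
tcp_rot: [180.0, 0.0, 0.5]
ft_force: [-0.3, -0.2, 2.7]
finger_gap: -0.2
grip_force: 1.6
```

>>> apply_moves --pt "0 0 0.3 0 0 0 0" --pt "0 0 0.3 0 0 0 0" --pt "0 0 0.3 0 0 0 0" --pt "0 0 0.3 0 0 0 0" --pt "0 0 0.2 0 0 0 0" --pt "0 0 0 0 0 0 0" --pt "0 0 0 0 0 0 0"

```text
time: 6.0
tool_pos: [492.2, 119.4, 183.0]
tcp_rot: [180.0, 0.0, 0.5]
ft_force: [-0.4, -0.7, -0.4]
finger_gap: 0.0
grip_force: 0.0
```

```bash
python3 - <<'E'
from h import *
p=pose();print(p,sense()["ft_force"])
cv2.imwrite("pics/w3.png",snapshot("wrist")[:,:,::-1])
E
```

```text
(array([492.16867621, 119.37499298, 183.03018891]), array([1.79993341e+02, 1.96409153e-02, 4.91758960e-01])) [-0.43086377 -0.66938397 -0.41175504]
```

View pics/w3.png

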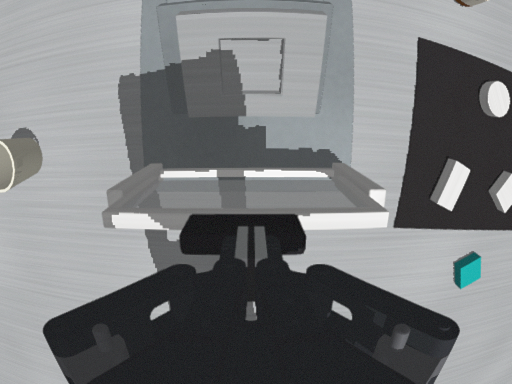

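```bash
python3 - <<'E'
from h import *
im=cv2.imread("pics/w3.png");P=pose();g=cv2.cvtColor(im,6)
for z in(166,172): print(z,onz("wrist",[(180,245),(306,245)],z,P).round(1)[:,:2].tolist())
for r in(50,65,80): print(r,g[r,212:230],g[r,276:294])
for c in (232,250,270): print(c,g[30:46,c],g[86:104,c])
n=[-.5,0,.866]
print(onplane("wrist",[(176,14),(335,14),(325,116),(170,116)],(597,122,110),n,P).round(1))
cv2.imwrite("pics/c3.png",cv2.resize(im[0:130,150:350],None,fx=4,fy=4,interpolation=2))
E
```

```text
166 [[469.7, 168.9], [470.8, 81.6]]
172 [[472.7, 167.3], [473.7, 82.9]]
50 [ 91  97  96  95  98  94  91  84  86 100 102 102 101 102 100  98 101 100] [171 170 170 158 105  90  94 119 141 165 168 171 168 170 170 171 169 169]
65 [93 93 94 94 94 92 93 92 87 87 91 92 91 93 94 93 90 93] [169 169 167 168 116  89 116 132 172 171 171 172 172 173 173 173 173 173]
80 [92 94 95 93 92 96 92 93 91 90 88 94 94 93 94 93 93 92] [168 171 169 168 148 121 149 161 168 169 169 168 167 168 169 169 167 166]
232 [170 170 169 169 169 173 173 167 102  95 144 170 169 169 172 173] [94 93 93 94 91 93 93 91 94 97 92 95 93 92 93 93 95 92]
250 [172 169 170 169 170 170 174 155 110  99 160 167 168 169 173 171] [169 171 168 171 146 124 123 138 165 169 170 170 171 169 171 172 169 169]
270 [170 169 168 169 170 170 171 155 118 165 169 169 164 166 173 175] [169 170 170 168 150 126 124 135 157 159 166 169 169 171 172 171 170 170]
[[634.8 176.3 131.8]
 [636.3  58.8 132.7]
 [556.5  54.4  86.6]
 [555.5 192.7  86.1]]
```

View pics/c3.png

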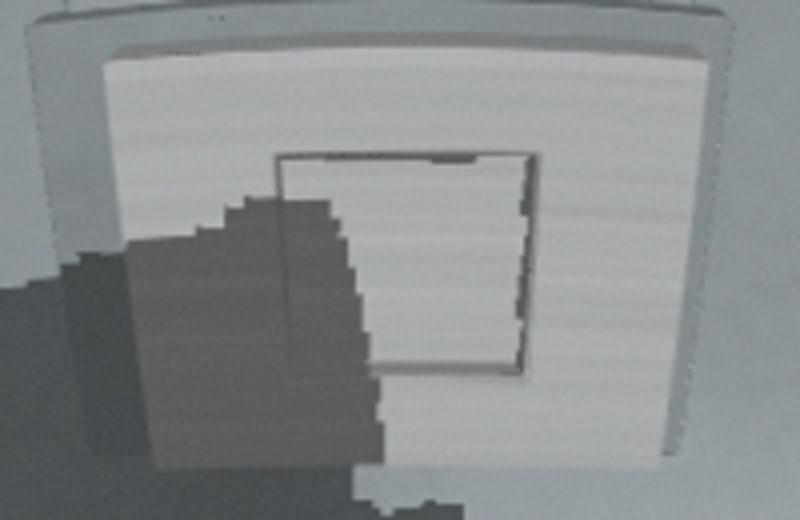

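```bash
python3 - <<'E'
from h import *
P=pose()
im=snapshot("scene")[:,:,::-1].copy()
cv2.imwrite("pics/s3.png",cv2.resize(im[80:240,200:380],None,fx=4,fy=4,interpolation=2))
for z in(120,130,150,180,200): print(z,onz("wrist",[(105,220),(387,220)],z,P).round(1)[:,:2].tolist())
p2=((493.45,120.08,303),(180,0,.58))
for z in(190,210,215): print(z,onz("wrist",[(142,190),(353,190)],z,p2).round(1)[:,:2].tolist())
E
```

```text
120 [[467.8, 250.8], [470.2, -1.6]]
130 [[471.9, 245.1], [474.2, 3.8]]
150 [[480.0, 233.7], [482.1, 14.5]]
180 [[492.3, 216.6], [494.1, 30.5]]
200 [[500.4, 205.2], [502.0, 41.2]]
190 [[483.1, 231.2], [485.2, 17.0]]
210 [[488.7, 223.3], [490.8, 24.5]]
215 [[490.2, 221.3], [492.1, 26.3]]
```

View pics/s3.png

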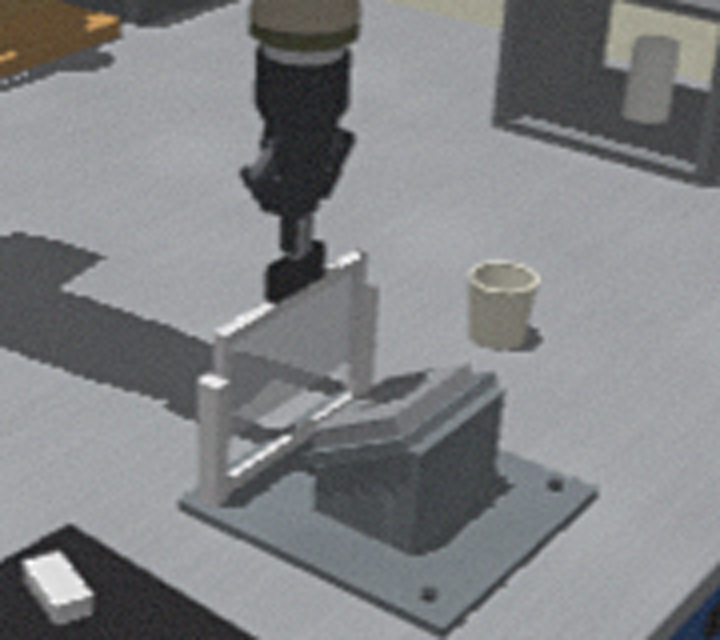

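>>> apply_moves --pt "0 0 0.2 0 0 0 0" --pt "0 0 0.2 0 0 0 0" --pt "0 0 0.1 0 0 0 0"

```text
time: 6.48
tool_pos: [492.7, 119.5, 168.2]
tcp_rot: [-180.0, -0.1, 0.5]
ft_force: [1.8, 0.3, 5.3]
finger_gap: -0.2
grip_force: 2.1
```

>>> apply_moves --pt "0 0 0.05 0 0 0 0" --pt "0 0 0.05 0 0 0 0" --pt "0 0 0 0 0 0 0"

```text
time: 6.85
tool_pos: [492.4, 119.4, 165.3]
tcp_rot: [-180.0, -0.0, 0.5]
ft_force: [3.1, -0.3, 3.8]
finger_gap: 0.0
grip_force: 1.7
```

```bash
python3 - <<'E'
from h import *
P=pose();print(P)
im=snapshot("scene")[:,:,::-1].copy()
cv2.imwrite("pics/s4.png",im)
a=cv2.resize(im[80:240,200:380],None,fx=2,fy=2,interpolation=2)
w=snapshot("wrist")[:,:,::-1];cv2.imwrite("pics/w4.png",w)
cv2.imwrite("pics/m4.png",np.hstack([np.pad(a,((0,64),(0,0),(0,0))),w[:,80:420]]))
E
```

```text
(array([492.4003756 , 119.44224319, 165.34861084]), array([-1.79996987e+02, -1.98201447e-02,  4.92849242e-01]))
```

View pics/m4.png

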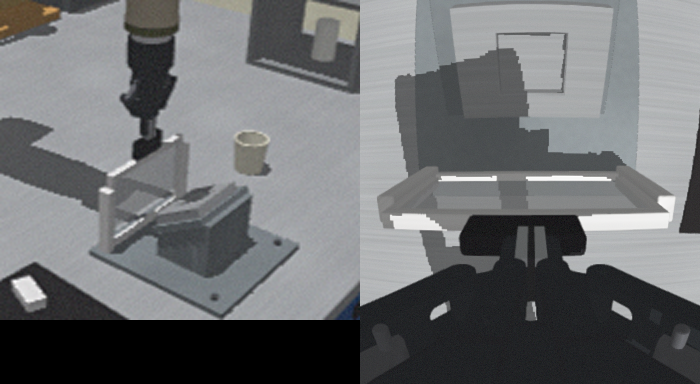

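>>> apply_moves --pt "0 0 0.1 0 0 0 0" --pt "0 0 0.1 0 0 0 0"

```text
time: 7.2
tool_pos: [492.3, 119.4, 159.2]
tcp_rot: [-180.0, -0.0, 0.5]
ft_force: [3.2, -0.2, 3.8]
finger_gap: 0.1
grip_force: 2.1
```

>>> apply_moves --pt "0 0 0.1 0 0 0 0" --pt "0 0 0.1 0 0 0 0"

```text
time: 7.45
tool_pos: [492.3, 119.4, 153.1]
tcp_rot: [-180.0, -0.0, 0.5]
ft_force: [2.9, -0.2, 3.9]
finger_gap: 0.3
grip_force: 2.1
```

>>> apply_moves --pt "0 0 0.1 0 0 0 0" --pt "0 0 0.05 0 0 0 0"

```text
time: 7.7
tool_pos: [492.2, 119.4, 148.5]
tcp_rot: [180.0, 0.0, 0.5]
ft_force: [2.4, 0.1, 5.4]
finger_gap: 0.1
grip_force: 2.1
```

>>> apply_moves --pt "0 0 0.05 0 0 0 0" --pt "0 0 0.05 0 0 0 0"

```text
time: 7.95
tool_pos: [492.2, 119.4, 145.7]
tcp_rot: [-180.0, 0.0, 0.5]
ft_force: [2.8, 0.7, 3.9]
finger_gap: 0.2
grip_force: 2.1
```

```bash
python3 - <<'E'
from h import *
P=pose();print(P,sense()["ft_force"],sense()["wrist_torque"])
w=snapshot("wrist")[:,:,::-1];cv2.imwrite("pics/w5.png",w)
im=snapshot("scene")[:,:,::-1].copy();cv2.imwrite("pics/s5.png",im)
def rail(f):
    a=cv2.imread(f).min(2)
    c=[ (lambda y: y)(np.where(np.diff(a[100:200,x].astype(int))>30)[0]+100) for x in (262,270,285)]
    return c
for f in("pics/scene0.png","pics/s4.png","pics/s5.png"): print([list(map(int,x)) for x in rail(f)])
g=w.max(2)
print([ (r,np.where(g[r]<40)[0][[0,-1]]) for r in (225,235,245) ])
E
```

```text
(array([492.20628776, 119.42407705, 145.73873081]), array([-1.79999787e+02,  3.01090694e-03,  4.93915882e-01])) [2.84914606 0.65553696 3.94019694] [ 0.08839433 -0.39823904  0.02272496]
[[194], [143, 170, 188], [132, 160, 178]]
[[132, 133, 161, 190, 194], [146, 147, 159, 188], [112, 113, 114, 125, 147, 148, 177, 178]]
[[100, 137, 138, 166], [104, 152, 164, 188, 198], [118, 119, 120, 152]]
[(225, array([186, 299])), (235, array([181, 304])), (245, array([181, 304]))]
```

```bash
python3 - <<'E'
from h import *
P1=((495.18,-86.94,303.15),(-179.98,0.01,0.63));P2=((493.45,120.08,303),(180,0,.58))
def tri(a,b,Pa,Pb):
    o1,d1=ray("wrist",a,Pa);o2,d2=ray("wrist",b,Pb);d1,d2=d1[0],d2[0]
    t=np.linalg.lstsq(np.c_[d1,-d2],o2-o1,rcond=None)[0];return (o1+t[0]*d1).round(1),(o2+t[1]*d2).round(1)
g1=cv2.imread("pics/w1.png").max(2);g2=cv2.imread("pics/w2.png").max(2)
for r in (188,192,196,200,204): print(r,np.where(g1[r,:100]<50)[0][[0,-1]] if (g1[r,:100]<50).any() else None)
for r in (188,192,200,208): print(r,np.where(g2[r,190:310]<75)[0][[0,-1]]+190)
# rail right-front corner / bar right end
print(tri((75,186),(289,188),P1,P2))
print(tri((136,190),(353,190),P1,P2))
E
```

```text
188 [24 73]
192 [15 73]
196 [11 74]
200 [11 68]
204 [13 61]
188 [207 285]
192 [205 286]
200 [203 289]
208 [203 288]
(array([496. ,  87.2, 218.5]), array([494.4,  87.2, 218.9]))
(array([489.6,  23.6, 207.8]), array([490.1,  23.6, 207.6]))
```

```bash
python3 - <<'E'
from h import *
P=((492.2,119.4,145.7),(180,0,.49))
w=cv2.imread("pics/w5.png");g=w.max(2)
for r in (205,208,210,212,214,216,218,220,222,224,226,228):
    print(r,g[r,296:312:3],g[r,366:396:3])
c=camera_info("wrist");T=np.array(c["tool_from_camera"]);f=192/np.tan(np.radians(c["vertical_fov"]/2))
def proj(X,P):
    q=np.linalg.inv(T)@np.r_[R.from_euler("xyz",P[1],degrees=True).inv().apply(np.array(X)-P[0]),1]
    u=np.array([q[0],-q[1]]);th=np.arctan2(np.linalg.norm(u),-q[2]);return (u/np.linalg.norm(u)*th*f+[c["cx"],c["cy"]]).round(1)
for j in (0,10,20,30): print(j,proj((495.5,87.2,132.5+j),P),proj((490,23.6,122+j),P))
E
```

```text
205 [138 135 136 137 137 137] [113 118 117 119 121 114 109 118 228 232]
208 [129 132 131 130 130 130] [120 119 117 117 119 117 112 123 237 245]
210 [117 116 117 115 117 117] [115 116 114 117 117 117 116 129 244 245]
212 [120 119 120 120 117 117] [151 154 159 165 168 176 179 186 245 243]
214 [111 127 134 133 137 134] [239 239 240 241 242 242 242 243 244 244]
216 [ 34 127 244 241 241 241] [241 241 241 242 241 241 241 242 244 243]
218 [ 21 165 241 241 240 240] [241 242 241 242 242 242 242 241 244 242]
220 [ 30 157 242 241 241 241] [241 240 241 240 241 241 241 240 243 240]
222 [ 29  58 241 239 239 239] [239 239 239 239 238 238 238 239 242 238]
224 [ 32  20 229 237 237 237] [238 238 237 237 237 237 237 236 239 239]
226 [ 29  26 207 236 236 236] [237 237 236 237 237 237 238 232 240 238]
228 [ 27  30  97 237 236 235] [229 226 221 217 204 192 157 231 239 238]
0 [301.5 213.4] [383.  214.9]
10 [304.1 219. ] [388.7 219.8]
20 [307.  225.2] [394.7 225.1]
30 [310.1 232.1] [401.2 230.9]
```

>>> apply_moves --pt "0 0 0.05 0 0 0 0" --pt "0 0 0.05 0 0 0 0"

```text
time: 8.3
tool_pos: [492.1, 119.4, 142.7]
tcp_rot: [180.0, 0.0, 0.5]
ft_force: [0.7, 0.6, 4.3]
finger_gap: 0.1
grip_force: 2.1
```

>>> apply_moves --pt "0 0 0.05 0 0 0 0" --pt "0 0 0.05 0 0 0 0"

```text
time: 8.55
tool_pos: [492.2, 119.5, 141.9]
tcp_rot: [180.0, -0.0, 0.5]
ft_force: [-10.6, -1.5, 29.2]
finger_gap: 0.2
grip_force: 14.2
```

>>> apply_moves --pt "0 0 -0.9 0 0 0 0" --pt "0 0 -0.9 0 0 0 0" --pt "0 0 -0.9 0 0 0 0" --pt "0 0 -0.9 0 0 0 0" --pt "-0.1 0.95 0 0 0 0 0.5" --pt "-0.1 0.95 0 0 0 0 1" --pt "-0.1 0.95 0 0 0 0 1" --pt "-0.1 0.95 0 0 0 0 1"

```text
time: 9.55
tool_pos: [480.1, 4.6, 246.5]
tcp_rot: [-180.0, 0.2, 0.5]
ft_force: [0.1, 0.3, 0.6]
finger_gap: 72.1
grip_force: 0.0
```

>>> apply_moves --pt "-0.1 0.95 0 0 0 0 1" --pt "-0.1 0.95 0 0 0 0 1" --pt "-0.1 0.95 0 0 0 0 1" --pt "-0.1 0.95 0 0 0 0 1" --pt "-0.1 0.95 0 0 0 0 1" --pt "0 0.95 0 0 0 0 1" --pt "0 0.95 0 0 0 0 1" --pt "0 0.95 0 0 0 0 1"

```text
time: 10.55
tool_pos: [467.3, -223.2, 246.5]
tcp_rot: [-179.9, 0.1, 0.5]
ft_force: [-0.2, -0.7, 0.6]
finger_gap: 85.7
grip_force: 0.0
```

>>> apply_moves --pt "0 0.95 0 0 0 0 1" --pt "0 0.95 0 0 0 0 1" --pt "0 0 0.5 0 0 -0.9 1" --pt "0 0 0.5 0 0 -0.9 1" --pt "0 0 0.5 0 0 -0.9 1" --pt "0 0 0.5 0 0 -0.9 1" --pt "0 0 0.5 0 0 -0.9 1" --pt "0 0 0.5 0 0 -0.9 1"

```text
time: 11.55
tool_pos: [467.7, -279.0, 155.9]
tcp_rot: [-179.8, 0.1, 25.4]
ft_force: [0.3, -0.3, -0.4]
finger_gap: 85.8
grip_force: 0.0
```

>>> apply_moves --pt "0 0 0.3 0 0 -0.9 1" --pt "0 0 0 0 0 -0.9 1" --pt "0 0 0 0 0 -0.9 1" --pt "0 0 0 0 0 -0.9 1" --pt "0 0 0 0 0 -0.8 1" --pt "0 0 0 0 0 0 1"

```text
time: 12.3
tool_pos: [467.8, -279.1, 147.6]
tcp_rot: [-179.9, 0.0, 45.4]
ft_force: [0.2, 1.1, -0.3]
finger_gap: 85.2
grip_force: 0.0
```

```bash
python3 - <<'E'
from h import *
P=pose();print(P,sense()["ft_force"])
im=snapshot("wrist")[:,:,::-1];cv2.imwrite("pics/w6.png",im)
h=cv2.cvtColor(im,cv2.COLOR_BGR2HSV);m=((h[...,2]>150)&(h[...,1]<60)).astype(np.uint8)
for c in cv2.findContours(m,0,1)[0]:
    if cv2.contourArea(c)<300: continue
    w=onz("wrist",c[:,0],23,P)[:,:2].astype(np.float32);print(cv2.boundingRect(c),cv2.minAreaRect(w))
E
```

```text
(array([ 467.8437919 , -279.13228557,  147.61625031]), array([-1.79853301e+02,  1.88876895e-02,  4.53922433e+01])) [ 0.23539563  1.13916659 -0.30921483]
(376, 328, 52, 56) ((425.8837890625, -669.1160278320312), (206.35557556152344, 60.367977142333984), 78.29061126708984)
(75, 328, 51, 56) ((74.30496978759766, -325.95123291015625), (209.01768493652344, 59.91181564331055), 12.43268871307373)
(229, 157, 48, 45) ((467.99041748046875, -281.1524963378906), (46.13330841064453, 46.253414154052734), 47.24296569824219)
(88, 61, 35, 68) ((421.868408203125, -106.07549285888672), (68.51134490966797, 32.570030212402344), 53.217185974121094)
(138, 59, 67, 55) ((476.934326171875, -156.40530395507812), (33.04069519042969, 63.136680603027344), 68.2256088256836)
(291, 24, 51, 50) ((605.1802368164062, -230.06637573242188), (51.308128356933594, 50.32223892211914), 45.054351806640625)
(0, 0, 512, 357) ((457.76922607421875, -346.38067626953125), (636.9979248046875, 1094.5732421875), 43.318695068359375)
(0, 0, 178, 73) ((433.7787170410156, -10.024978637695312), (98.05397033691406, 262.59576416015625), 31.726198196411133)
```

View pics/w6.png

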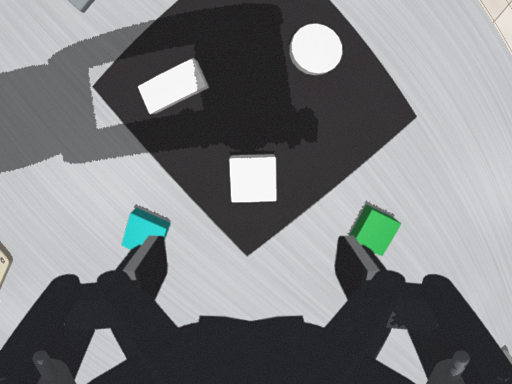

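```bash
python3 - <<'E'
from h import *
P=((467.84,-279.13,147.6),(-179.85,0.02,45.39))
print(onz("wrist",[(143,235),(375,235)],20,P).round(), onz("top",[(346,281),(409,211)],20).round())
E
```

```text
[[ 334. -240.   20.]
 [ 522. -426.   20.]] [[ 330. -244.   20.]
 [ 523. -427.   20.]]
```

>>> apply_moves --pt "-0.05 0.05 0.8 0 0 -0.35 1" --pt "0 0 0.8 0 0 0 1" --pt "0 0 0.8 0 0 0 1" --pt "0 0 0.8 0 0 0 1" --pt "0 0 0.6 0 0 0 1" --pt "0 0 0 0 0 0 1" --grip_force 40

```text
time: 13.1
tool_pos: [467.3, -280.9, 32.9]
tcp_rot: [-179.8, 0.0, 47.0]
ft_force: [0.0, 0.5, -0.1]
finger_gap: 85.3
grip_force: 0.0
```

>>> apply_moves --pt "0 0 0.2 0 0 0 1" --pt "0 0 0.2 0 0 0 1" --pt "0 0 0 0 0 0 1"

```text
time: 13.48
tool_pos: [468.6, -281.8, 22.7]
tcp_rot: [-180.0, 0.0, 47.0]
ft_force: [-0.7, -0.3, 0.4]
finger_gap: 85.4
grip_force: 0.0
```

>>> apply_moves --pt "0 0 0.15 0 0 0 1" --pt "0 0 0.15 0 0 0 1" --pt "0 0 0 0 0 0 1"

```text
time: 13.85
tool_pos: [468.3, -281.6, 13.2]
tcp_rot: [-179.9, 0.0, 47.0]
ft_force: [-0.1, -1.0, -0.5]
finger_gap: 85.2
grip_force: 0.0
```

>>> apply_moves --pt "0 0 0.15 0 0 0 1" --pt "0 0 0.1 0 0 0 1" --pt "0 0 0.1 0 0 0 1" --pt "0 0 0 0 0 0 1"

```text
time: 14.35
tool_pos: [468.4, -281.7, 2.9]
tcp_rot: [-180.0, 0.0, 47.0]
ft_force: [0.3, -0.0, -0.5]
finger_gap: 85.3
grip_force: 0.0
```

```bash
python3 - <<'E'
from h import *
P=pose();print(P,sense()["ft_force"])
im=snapshot("wrist")[:,:,::-1];cv2.imwrite("pics/w7.png",im)
h=cv2.cvtColor(im,cv2.COLOR_BGR2HSV);m=((h[...,2]>150)&(h[...,1]<60)).astype(np.uint8);m[:,:165]=0;m[:,340:]=0
for c in cv2.findContours(m,0,1)[0]:
    if cv2.contourArea(c)<300: continue
    w=onz("wrist",c[:,0],23,P)[:,:2].astype(np.float32);print(cv2.boundingRect(c),cv2.minAreaRect(w))
E
```

```text
(array([ 468.41443622, -281.71508351,    2.89592588]), array([-1.79959832e+02,  3.69665802e-03,  4.70177465e+01])) [ 0.31840271 -0.00827623 -0.46670174]
(286, 281, 54, 46) ((467.0594787597656, -347.7098388671875), (25.24694061279297, 38.26579666137695), 86.4177017211914)
(165, 279, 39, 48) ((402.6888427734375, -282.673828125), (35.404945373535156, 21.15045928955078), 82.71693420410156)
(209, 239, 83, 37) ((460.6507263183594, -288.9201354980469), (22.912273406982422, 45.530242919921875), 47.17536163330078)
```

>>> apply_moves --pt "0 0 0.15 0 0 0 1" --pt "0 0 0.15 0 0 0 1" --pt "0 0 0.1 0 0 0 1" --pt "0 0 0.15 0 0 0 1" --pt "0 0 0 0 0 0 1"

```text
time: 15.02
tool_pos: [468.3, -281.6, -13.8]
tcp_rot: [-179.9, 0.0, 47.0]
ft_force: [0.1, -0.2, 0.3]
finger_gap: 85.4
grip_force: 0.0
```

>>> apply_moves --pt "0 0 0 0 0 0 0.7" --pt "0 0 0 0 0 0 0.6" --pt "0 0 0 0 0 0 0.4" --pt "0 0 0 0 0 0 0.2" --pt "0 0 0 0 0 0 0.2" --pt "0 0 0 0 0 0 0.2" --grip_force 40

```text
time: 15.78
tool_pos: [469.1, -282.2, -12.7]
tcp_rot: [179.9, -0.0, 47.0]
ft_force: [0.0, -0.1, 5.0]
finger_gap: 44.8
grip_force: 41.9
```

>>> apply_moves --pt "0 0 -0.4 0 0 0 0.2" --pt "0 0 -0.8 0 0 0 0.2" --pt "0 0 -0.9 0 0 0 0.2" --pt "0 0 -0.9 0 0 0 0.2" --pt "0 0 -0.9 0 0 0 0.2" --pt "0 0 -0.9 0 0 0 0.2" --pt "0 0 -0.9 0 0 0 0.2" --pt "0 0 -0.9 0 0 0 0.2"

```text
time: 16.77
tool_pos: [468.2, -281.6, 185.8]
tcp_rot: [-180.0, 0.0, 47.0]
ft_force: [0.2, 0.4, -0.6]
finger_gap: 44.8
grip_force: 41.3
```

```bash
python3 - <<'E'
from h import *
V={"w2":((493.45,120.08,303),(180,0,.58)),"w3":((492.17,119.37,183.03),(180,0.02,.49)),"w5":((492.2,119.4,145.7),(180,0,.49))}
def edge(g,p,q,s=6,N=400):
    # darkest-line fit: along segment p->q sample normals, find min, fit line
    p,q=np.array(p,float),np.array(q,float);d=(q-p)/np.linalg.norm(q-p);n=np.array([-d[1],d[0]]);pts=[]
    for t in np.linspace(.12,.88,25):
        c=p+(q-p)*t;k=np.arange(-s,s+.01,.25);X=c+k[:,None]*n
        v=cv2.remap(g,X[:,0].astype(np.float32)[None],X[:,1].astype(np.float32)[None],1)[0].astype(float)
        w=np.clip(np.percentile(v,70)-v-25,0,None) 
        if w.sum()>20: pts.append(X.T@w/w.sum())
    return np.array(pts)
n=np.array([-.5,0,.866])
C={"w3":[(219,38.3),(285.3,38.3),(281,93.7),(222,93.7)],"w2":[(231,63.5),(272.5,63.5),(272,98.5),(231.5,98.5)]}
for k,c in C.items():
    g=cv2.GaussianBlur(cv2.imread(f"pics/{k}.png",0),(3,3),0)
    def X(c):
        a,b,e,f_=[np.r_[x,1] for x in c];z=np.cross(np.cross(a,e),np.cross(b,f_));return z[:2]/z[2]
    m=onz("wrist",X(c),110,V[k]);print(k,"centre",m)
    for i,nm in enumerate(("upper","right","lower","left")):
        e=edge(g,c[i],c[(i+1)%4])
        if len(e): 
            W=onplane("wrist",e,m[0],n,V[k])-m[0];b=np.c_[W@[.866,0,.5],W[:,1]];print(nm,len(e),np.median(b,0).round(2),np.std(b,0).round(2), np.polyfit(b[:,1-(i%2)],b[:,i%2],1).round(3) if i%2==0 else np.polyfit(b[:,0],b[:,1],1).round(3))
print(onz("top",[(212.1,177.2)],110))
# base edges in w2
print(onz("wrist",[(183,21),(313,21)],12,V["w2"]),onz("top",[(155+123/5,125+108/5),(155+471/5,125+108/5)],12))
E
```

```text
w3 centre [[594.45111087 119.70699927 110.        ]]
upper 21 [24.47  3.11] [0.15 9.53] [3.000e-03 2.445e+01]
right 25 [  2.11 -23.08] [11.07  0.3 ] [ 1.0000e-02 -2.3119e+01]
lower 16 [-21.72  -6.88] [0.07 7.11] [-9.0000e-03 -2.1806e+01]
left 3 [17.99 24.91] [1.2  0.13] [-0.089 26.589]
w2 centre [[595.83393444 120.25287962 110.        ]]
right 21 [  3.74 -23.77] [8.89 0.27] [-1.000e-03 -2.377e+01]
lower 25 [-23.18  -0.24] [ 0.15 11.34] [-1.3000e-02 -2.3259e+01]
left 25 [ 0.18 28.36] [10.67  0.63] [ 0.051 28.68 ]
[[596.0949712  117.30939508 110.        ]]
[[704.88634309 227.2841002   12.        ]
 [706.16780982  26.63553231  12.        ]] [[703.83520682 225.33853845  12.        ]
 [706.29511794  24.9549806   12.        ]]
```

```bash
python3 - <<'E'
from h import *
im=snapshot("wrist")[:,:,::-1];cv2.imwrite("pics/w8.png",im)
g=im.min(2).astype(int)
P0=((0,0,0),(0,0,0))
for r in range(225,300,6):
    x=np.where(g[r,180:320]>110)[0]+180
    if len(x): 
        w=onz("wrist",[(x[0]-.5,r),(x[-1]+.5,r)],-35.7,P0);print(r,x[0],x[-1],len(x),w[:,:2].round(1).tolist())
print(g[225:290:3,250])
E
```

```text
225 180 319 140 [[15.3, -34.5], [15.4, 32.7]]
231 180 319 117 [[12.2, -34.8], [12.2, 33.0]]
237 180 319 96 [[9.0, -35.0], [9.0, 33.2]]
243 206 296 91 [[6.0, -22.3], [6.0, 22.0]]
249 206 295 90 [[2.7, -22.5], [2.8, 21.7]]
255 206 295 90 [[-0.6, -22.7], [-0.6, 21.9]]
261 185 317 100 [[-4.4, -33.7], [-4.4, 33.4]]
267 188 313 94 [[-7.9, -32.5], [-7.9, 31.7]]
273 206 295 90 [[-11.2, -23.4], [-11.2, 22.6]]
279 205 296 92 [[-14.9, -24.1], [-14.9, 23.3]]
285 204 298 95 [[-18.7, -24.9], [-18.7, 24.7]]
291 202 299 98 [[-22.7, -26.3], [-22.6, 25.5]]
297 201 301 101 [[-26.7, -27.2], [-26.7, 26.9]]
[151 150 151 152 150 152 152 150 151 150 149 150 152 151 149 152 217 246
 246 246 246 246]
```

>>> apply_moves --pt "0 0 -0.3 0 0 0.92 0.2" --pt "0 0 -0.3 0 0 0.92 0.2" --pt "0 0 -0.3 0 0 0.92 0.2" --pt "0 0 -0.3 0 0 0.92 0.2" --pt "0 0 -0.3 0 0 0.92 0.2" --pt "0 0 -0.3 0 0 0.92 0.2" --pt "0 0 -0.3 0 0 0.92 0.2" --pt "0 0 -0.3 0 0 0.92 0.2"

```text
time: 17.82
tool_pos: [468.3, -281.6, 256.7]
tcp_rot: [-180.0, 0.0, 13.1]
ft_force: [-0.8, 0.2, -0.8]
finger_gap: 45.1
grip_force: 41.3
```

>>> apply_moves --pt "0 0 0 0 0 0.92 0.2" --pt "0 0 0 0 0 0.92 0.2" --pt "0 0 0 0 0 0.93 0.2" --pt "0.2 -0.95 0 0 0 0 0.2" --pt "0.2 -0.95 0 0 0 0 0.2" --pt "0.2 -0.95 0 0 0 0 0.2" --pt "0.2 -0.95 0 0 0 0 0.2" --pt "0.2 -0.95 0 0 0 0 0.2"

```text
time: 18.82
tool_pos: [496.9, -138.0, 256.5]
tcp_rot: [-180.0, 0.0, 0.6]
ft_force: [0.5, -0.6, -1.0]
finger_gap: 44.9
grip_force: 41.3
```

>>> apply_moves --pt "0.2 -0.95 0 0 0 0 0.2" --pt "0.2 -0.95 0 0 0 0 0.2" --pt "0.2 -0.95 0 0 0 0 0.2" --pt "0.2 -0.95 0 0 0 0 0.2" --pt "0.2 -0.95 0 0 0 0 0.2" --pt "0.2 -0.95 0 0 0 0 0.2" --pt "0.2 -0.95 0 0 0 0 0.2" --pt "0.2 -0.95 0 0 0 0 0.2"

```text
time: 19.82
tool_pos: [542.5, 90.3, 256.4]
tcp_rot: [180.0, 0.1, 0.6]
ft_force: [1.1, 0.6, -0.2]
finger_gap: 44.6
grip_force: 41.3
```

>>> apply_moves --pt "0 -0.1 0 0 0.82 0 0.2" --pt "0 0 0 0 0.82 0 0.2" --pt "0 0 0 0 0.82 0 0.2" --pt "0 0 0 0 0.82 0 0.2" --pt "0 0 0 0 0.82 0 0.2" --pt "0 0 0 0 0.82 0 0.2" --pt "0 0 0 0 0.82 0 0.2" --pt "0 0 0 0 0.8 0 0.2"

```text
time: 20.82
tool_pos: [542.3, 92.4, 256.3]
tcp_rot: [180.0, -30.0, 0.6]
ft_force: [0.1, 0.1, -0.8]
finger_gap: 44.9
grip_force: 41.3
```

```bash
python3 - <<'E'
from h import *
print(pose(),sense()["joint_pos"].round(1),delta((543.5,120.2,200),(180,-30,0.5)))
E
```

```text
(array([542.33693118,  92.36161084, 256.30461487]), array([179.99950404, -30.04485826,   0.58846514])) [  6.4 -32.8 120.1  -3.3  62.8  96.5] (array([-0.898, -0.928,  1.649]), array([-0.01 , -0.01 ,  0.017]))
```

>>> apply_moves --pt "-0.3 -0.31 0.55 0 0 0 0.2" --pt "-0.3 -0.31 0.55 0 0 0 0.2" --pt "-0.3 -0.31 0.55 0 0 0 0.2" --pt "0 0 0 0 0 0 0.2" --pt "0 0 0 0 0 0 0.2"

```text
time: 21.45
tool_pos: [544.0, 120.4, 200.4]
tcp_rot: [180.0, -29.9, 0.6]
ft_force: [0.1, 0.4, -1.4]
finger_gap: 44.8
grip_force: 41.3
```

```bash
cat >> h.py <<'E'
def proj(X,P):
    c=camera_info("wrist");T=np.array(c["tool_from_camera"]);f=192/np.tan(np.radians(c["vertical_fov"]/2))
    q=np.linalg.inv(T)@np.r_[R.from_euler("xyz",P[1],degrees=True).inv().apply(np.array(X)-P[0]),1]
    u=np.array([q[0],-q[1]]);th=np.arctan2(np.linalg.norm(u),-q[2]);return u/np.linalg.norm(u)*th*f+[c["cx"],c["cy"]]
E
python3 - <<'E'
from h import *
P=pose();print(P);im=snapshot("wrist")[:,:,::-1].copy();cv2.imwrite("pics/w9.png",im);g=cv2.cvtColor(im,6)
O=np.array([595.6,120.5,110]);Rb=R.from_euler("xyz",(0,-30,.5),degrees=True)
f=lambda x,y:O+Rb.apply([x,y,0])
print([proj(f(x,y),P).round(1).tolist() for x,y in((24.5,24.5),(24.5,-24.5),(-24.5,-24.5),(-24.5,24.5),(46,56),(46,-56),(-46,-56))])
# sample rectified profiles along y at several bed x, and along x
def prof(xs,ys):
    q=np.array([proj(f(x,y),P) for x,y in zip(xs,ys)],np.float32);return cv2.remap(g,q[:,0][None],q[:,1][None],1)[0]
for x in(40,20,12,5): print("x",x,"y30..20",prof([x]*21,np.arange(30,19.5,-.5)),"y-20..-30",prof([x]*21,np.arange(-20,-30.5,-.5)))
for y in(15,5,-10): print("y",y,"x30..20",prof(np.arange(30,19.5,-.5),[y]*21))
for x in (40,30): print("nest edges",x,prof([x]*21,np.arange(61,50.5,-.5)),prof([x]*21,np.arange(-51,-61.5,-.5)))
E
```

```text
(array([543.95435451, 120.37307547, 200.41646136]), array([179.9864673 , -29.92785238,   0.60977743]))
[[225.1, 156.8], [278.4, 156.9], [277.1, 207.5], [226.1, 207.4], [190.7, 134.1], [312.9, 134.4], [307.9, 227.7]]
x 40 y30..20 [142 142 142 141 140 141 142 141 141 141 141 141 140 140 140 140 141 140
 140 139 140] y-20..-30 [139 140 141 141 141 141 140 140 139 139 139 139 140 140 139 137 138 139
 140 140 139]
x 20 y30..20 [140 140 140 139 139 139 139 139 134 127 114 106 108 115 127 134 138 138
 138 138 138] y-20..-30 [136 136 138 138 135 124  98  82  78  87 104 121 137 138 139 138 137 138
 138 137 137]
x 12 y30..20 [135 135 135 135 136 136 136 136 133 127 117 113 112 120 132 135 138 137
 136 138 138] y-20..-30 [137 137 138 139 116  90  82  77  82  89 102 114 127 134 134 135 136 135
 133 134 135]
x 5 y30..20 [138 138 138 138 138 138 138 137 135 130 123 118 114 125 135 139 142 142
 142 142 143] y-20..-30 [141 142 142 143 143 141 122  96  93  96 107 119 129 137 138 139 139 138
 137 137 138]
y 15 x30..20 [139 139 138 138 138 137 136 138 140 141 141 138 122  95  84  76  80  85
 112 136 137]
y 5 x30..20 [138 138 139 137 136 137 137 138 139 140 139 136 123 102  88  76  80  86
 112 136 137]
y -10 x30..20 [138 138 138 137 136 137 137 138 139 139 138 134 121 103  90  77  75  75
  80  91 117]
nest edges 40 [112 112 111 112 112 112 112 112 114 119 125 132 140 140 140 139 139 139
 140 139 139] [138 138 139 139 139 139 138 137 134 130 122 117 115 114 114 114 114 113
 111 111 111]
nest edges 30 [110 110 110 110 109 110 111 111 113 118 123 130 135 139 140 139 139 139
 139 139 138] [138 139 139 139 139 139 140 140 138 133 126 119 114 113 113 114 112 110
 108 106 111]
```

>>> apply_moves --pt "-0.055 0.025 0.6 0 0 0 0.2" --pt "0 0 0.6 0 0 0 0.2" --pt "0 0 0.6 0 0 0 0.2" --pt "0 0 0.6 0 0 0 0.2" --pt "0 0 0.6 0 0 0 0.2" --pt "0 0 0.3 0 0 0 0.2" --pt "0 0 0.18 0 0 0 0.2" --pt "0 0 0 0 0 0 0.2"

```text
time: 22.5
tool_pos: [594.8, 120.0, 109.4]
tcp_rot: [-180.0, -30.0, 0.6]
ft_force: [-0.3, 0.8, -1.3]
finger_gap: 44.8
grip_force: 41.3
```

```bash
python3 - <<'E'
from h import *
P=pose();print(P,sense()["ft_force"].round(1),delta((594.75,120.2,109.2),(180,-30,0.5)))
im=snapshot("wrist")[:,:,::-1].copy();cv2.imwrite("pics/w10.png",im);g=cv2.cvtColor(im,6)
O=np.array([594.4,120.5,109.8]);Rb=R.from_euler("xyz",(0,-30,.5),degrees=True)
f=lambda x,y:O+Rb.apply([x,y,0])
def prof(xs,ys):
    q=np.array([proj(f(x,y),P) for x,y in zip(xs,ys)],np.float32);print(q[[0,-1]].round(0).tolist());return cv2.remap(g,q[:,0][None],q[:,1][None],1)[0]
for y in(15,5,-10): print("y",y,"x50..14",prof(np.arange(50,14,-1),[y]*36))
for x in (40,): print("nest edges",x,prof([x]*21,np.arange(61,50.5,-.5)),prof([x]*21,np.arange(-51,-61.5,-.5)))
E
```

```text
(array([594.8071451 , 119.9736115 , 109.39486766]), array([-179.99976083,  -29.981028  ,    0.57590816])) [-0.3  0.8 -1.3] (array([-0.005, -0.008,  0.005]), array([-0.008,  0.004,  0.014]))
[[224.0, 142.0], [225.0, 202.0]]
y 15 x50..14 [108 107 100  92 105 135 138 139 134 131 131 133 130 130 128 130 131 132
 132 131 131 129 131 131 133 102  82 131 130 128 131 132 135 127 125 126]
[[242.0, 142.0], [242.0, 202.0]]
y 5 x50..14 [108 108 103  90 106 135 137 138 135 130 131 130 132 131 132 131 130 131
 132 131 130 130 131 132 131  95  69 104 128 128 131 134 133 128 122 121]
[[269.0, 142.0], [268.0, 202.0]]
y -10 x50..14 [108 108 102  88 110 137 136 139 133 131 130 133 132 131 130 129 130 130
 132 132 130 130 130 132 131  93  73  77 126 128 131 133 133 127 121 124]
[[147.0, 160.0], [163.0, 160.0]]
[[339.0, 160.0], [355.0, 161.0]]
nest edges 40 [107 106 105 106 106 105 105 105 106 104 112 123 130 130 131 131 130 129
 130 132 131] [132 132 130 131 132 130 131 131 128 121 111 107 106 103 103 109 108 108
 108 109 107]
```

>>> apply_moves --pt "-0.01 -0.008 0.2 0 0 0 0.2" --pt "0 0 0.15 0 0 0 0.2" --pt "0 0 0.1 0 0 0 0.2" --pt "0 0 0.05 0 0 0 0.2" --pt "0 0 0 0 0 0 0.2"

```text
time: 23.18
tool_pos: [601.8, 120.3, 95.8]
tcp_rot: [180.0, -29.9, 0.6]
ft_force: [-1.2, -0.2, 0.3]
finger_gap: 44.9
grip_force: 41.5
```

>>> apply_moves --pt "0 0 0.07 0 0 0 0.2" --pt "0 0 0.07 0 0 0 0.2" --pt "0 0 0 0 0 0 0.2"

```text
time: 23.55
tool_pos: [604.1, 120.4, 92.2]
tcp_rot: [180.0, -30.0, 0.6]
ft_force: [1.0, -0.1, -0.6]
finger_gap: 44.6
grip_force: 41.3
```

>>> apply_moves --pt "0 0 0.05 0 0 0 0.2" --pt "0 0 0.04 0 0 0 0.2" --pt "0 0 0 0 0 0 0.2"

```text
time: 23.92
tool_pos: [605.4, 120.4, 90.0]
tcp_rot: [180.0, -30.0, 0.6]
ft_force: [1.0, -0.1, -0.6]
finger_gap: 44.8
grip_force: 41.3
```

>>> apply_moves --pt "0 0 0.035 0 0 0 0.2" --pt "0 0 0 0 0 0 0.2"

```text
time: 24.18
tool_pos: [605.9, 120.4, 89.2]
tcp_rot: [-180.0, -30.0, 0.6]
ft_force: [0.3, 0.4, -0.0]
finger_gap: 44.8
grip_force: 41.4
```

>>> apply_moves --pt "0 0 0.03 0 0 0 0.2" --pt "0 0 0.03 0 0 0 0.2" --pt "0 0 0 0 0 0 0.2"

```text
time: 24.55
tool_pos: [606.0, 120.4, 89.0]
tcp_rot: [180.0, -29.9, 0.6]
ft_force: [-34.0, -3.6, 28.9]
finger_gap: 44.7
grip_force: 45.9
```

>>> apply_moves --pt "0 0 0.03 0 0 0 0.2" --pt "0 0 0 0 0 0 0.2"

```text
time: 24.8
tool_pos: [606.0, 120.4, 88.9]
tcp_rot: [180.0, -29.9, 0.6]
ft_force: [-49.5, -5.9, 44.3]
finger_gap: 44.6
grip_force: 48.1
```

>>> apply_moves --pt "0 0 -0.06 0 0 0 0.2" --pt "0 0 0 0 0 0 0.2"

```text
time: 25.05
tool_pos: [606.1, 120.5, 89.2]
tcp_rot: [180.0, -30.0, 0.6]
ft_force: [-15.4, -2.0, 14.7]
finger_gap: 44.8
grip_force: 43.6
```

>>> apply_moves --pt "0 0 0 0 0 0 0.7" --pt "0 0 0 0 0 0 0.85" --pt "0 0 0 0 0 0 1" --pt "0 0 0 0 0 0 1"

```text
time: 25.55
tool_pos: [606.3, 120.4, 88.2]
tcp_rot: [180.0, -30.0, 0.6]
ft_force: [-0.2, 0.8, -0.6]
finger_gap: 84.9
grip_force: 0.0
```

>>> apply_moves --pt "0 0 -0.3 0 0 0 1" --pt "0 0 -0.6 0 0 0 1" --pt "0 0 -0.6 0 0 0 1" --pt "0 0 -0.8 0 0 0 1" --pt "0 0 -0.8 0 0 0 1" --pt "0 0 -0.8 0 0 0 1" --pt "0 0 -0.2 0 0 0 1" --pt "0 0 0 0 0 0 1"

```text
time: 26.55
tool_pos: [545.1, 119.9, 195.3]
tcp_rot: [-180.0, -30.0, 0.6]
ft_force: [0.1, 0.2, -0.2]
finger_gap: 85.2
grip_force: 0.0
```

```bash
python3 - <<'E'
from h import *
P=pose();print(P)
im=snapshot("wrist")[:,:,::-1].copy();cv2.imwrite("pics/w11.png",im);h=cv2.cvtColor(im,cv2.COLOR_BGR2HSV)
O=np.array([594.4,120.5,109.8]);Rb=R.from_euler("xyz",(0,-30,.5),degrees=True);n=Rb.apply([0,0,1])
print(proj(O+12*n,P),im[int(proj(O+12*n,P)[1]),int(proj(O+12*n,P)[0])])
m=(im.min(2)>175).astype(np.uint8)
for c in cv2.findContours(m,0,1)[0]:
    if cv2.contourArea(c)<400: continue
    for hh in (12,16): 
        W=onplane("wrist",c[:,0],O+hh*n,n,P)-O;b=Rb.inv().apply(W)[:,:2].astype(np.float32);print(cv2.boundingRect(c),hh,cv2.minAreaRect(b))
E
```

```text
(array([545.05613293, 119.85284186, 195.3190676 ]), array([-179.98900324,  -30.04087798,    0.58656232]))
[251.18777379 187.25057211] [195 196 197]
(294, 294, 53, 16) 12 ((-125.06243896484375, -74.1646499633789), (18.085323333740234, 57.016944885253906), 0.19630299508571625)
(294, 294, 53, 16) 16 ((-121.99929809570312, -72.98309326171875), (17.798429489135742, 56.11249923706055), 0.19630491733551025)
(469, 181, 22, 31) 12 ((-9.099882125854492, -256.1925964355469), (46.375953674316406, 27.7723445892334), 46.33768844604492)
(469, 181, 22, 31) 16 ((-7.87624454498291, -252.12359619140625), (45.64031982421875, 27.33180046081543), 46.33773422241211)
(226, 164, 51, 49) 12 ((-1.161825180053711, 0.30921363830566406), (43.95093536376953, 44.5167350769043), 0.09502234309911728)
(226, 164, 51, 49) 16 ((-0.0641021728515625, 0.309417724609375), (43.25375747680664, 43.81058120727539), 0.09502153843641281)
(447, 65, 25, 28) 12 ((113.2553939819336, -207.30955505371094), (37.3263053894043, 21.48868751525879), 60.88528823852539)
(447, 65, 25, 28) 16 ((112.53816223144531, -204.01597595214844), (36.73421096801758, 21.147817611694336), 60.88526916503906)
```

>>> apply_moves --pt "0 0 -0.75 0 0 0 1" --pt "0 0 -0.75 0 0 0 1" --pt "0 0 -0.75 0 0 0 1" --pt "0 0 -0.75 0 0 0 1" --pt "0 0 0 0 -0.82 0 1" --pt "0 0 0 0 -0.82 0 1" --pt "0 0 0 0 -0.82 0 1" --pt "0 0 0 0 -0.82 0 1"

```text
time: 27.6
tool_pos: [499.9, 119.2, 271.4]
tcp_rot: [180.0, -14.7, 0.6]
ft_force: [-0.0, 0.0, 0.3]
finger_gap: 85.1
grip_force: 0.0
```

>>> apply_moves --pt "0 0 0 0 -0.82 0 1" --pt "0 0 0 0 -0.82 0 1" --pt "0 0 0 0 -0.82 0 1" --pt "0 0 0 0 -0.8 0 1" --pt "0 0 0 0 0 -0.98 1" --pt "0 0 0 0 0 -0.98 1" --pt "0 0 0 0 0 -0.98 1" --pt "0 0 0 0 0 -0.98 1"

```text
time: 28.6
tool_pos: [499.8, 119.2, 271.0]
tcp_rot: [-180.0, 0.1, 18.7]
ft_force: [1.1, -0.0, -0.1]
finger_gap: 85.4
grip_force: 0.0
```

>>> apply_moves --pt "0 0 0 0 0 -0.98 1" --pt "0 0 0 0 0 -0.98 1" --pt "0 0 0 0 0 -0.98 1" --pt "0 0 0 0 0 -0.98 1" --pt "0 0 0 0 0 -0.98 1" --pt "0 0 0 0 0 -0.98 1" --pt "0 0 0 0 0 -0.98 1" --pt "0 0 0 0 0 -0.98 1"

```text
time: 29.6
tool_pos: [499.8, 119.1, 271.1]
tcp_rot: [-179.9, 0.1, 54.6]
ft_force: [-1.1, -0.2, -0.1]
finger_gap: 85.4
grip_force: 0.0
```

>>> apply_moves --pt "0 0 0 0 0 -0.98 1" --pt "0 0 0 0 0 -0.98 1" --pt "0 0 0 0 0 -0.98 1" --pt "0 0 0 0 0 -0.98 1" --pt "0 0 0 0 0 -0.98 1" --pt "0 0 0 0 0 -0.98 1" --pt "0 0 0 0 0 -0.98 1" --pt "0 0 0 0 0 -0.98 1"

```text
time: 30.6
tool_pos: [499.8, 119.2, 271.0]
tcp_rot: [-179.9, 0.0, 90.6]
ft_force: [-0.7, -0.7, 0.4]
finger_gap: 85.3
grip_force: 0.0
```

```bash
python3 - <<'E'
from h import *
P=pose();print(P,sense()["joint_pos"].round(1))
im=snapshot("wrist")[:,:,::-1].copy();cv2.imwrite("pics/w12.png",im);g=im.max(2)
q=[proj((491,y,166),P).round().astype(int) for y in(157,140,122,100,88)];print(q)
for c in q:
    if 0<=c[1]<384: print(c, g[c[1],c[0]-30:c[0]+31:2])
E
```

```text
(array([499.76233289, 119.1645255 , 271.03448043]), array([-1.79850441e+02,  1.97819870e-02,  9.05579419e+01])) [ 7.7 -6.9 93.  -0.  94.   7.1]
[array([242, 143]), array([242, 161]), array([242, 180]), array([242, 203]), array([242, 214])]
[242 143] [ 85  89  88  87  88  89  89  83  69  72  64  28  26  29  28  28  28  21
  64  74  73  74  74  75  71  80 140 139 137 137 133]
[242 161] [158 166 163 165 161 163 163 159 137 143 122  27  28  23  28  33  29  17
  52  71  74  72  75  74  89 143 142 140 140 140 143]
[242 180] [158 162 162 161 163 163 164 156 130 140 139  31  31  24  26  28  22  25
  56  72  76  75  75  80 131 143 144 140 142 139 144]
[242 203] [158 162 164 163 164 161 165 162 137 140 143  55  52  52  53  49  54  38
  56  72  74  75  73  78 145 141 142 143 147 144 143]
[242 214] [157 162 162 162 163 163 166 161 138 141 141 143 146 229 228 231 232 231
  86  73  75  75  75  76  72 137 145 145 144 143 145]
```

>>> apply_moves --pt "0.1 -0.35 0.7 0 0 0.1 1" --pt "0 0 0.8 0 0 0 1" --pt "0 0 0.8 0 0 0 1" --pt "0 0 0.8 0 0 0 1" --pt "0 0 0.8 0 0 0 1" --pt "0 0 0.7 0 0 0 1" --pt "0 0 0.4 0 0 0 1" --pt "0 0 0 0 0 0 1"

```text
time: 31.65
tool_pos: [488.5, 122.0, 121.4]
tcp_rot: [-179.8, 0.0, 89.9]
ft_force: [0.2, -0.9, 1.0]
finger_gap: 85.4
grip_force: 0.0
```

>>> apply_moves --pt "0 0 0 0 0 0 0.6" --pt "0 0 0 0 0 0 0.4" --pt "0 0 0 0 0 0 0.2" --pt "0 0 0 0 0 0 0" --pt "0 0 0 0 0 0 0" --pt "0 0 0 0 0 0 0" --grip_force 50

```text
time: 32.4
tool_pos: [489.5, 122.2, 123.4]
tcp_rot: [180.0, 0.0, 90.0]
ft_force: [-2.5, -0.3, 6.1]
finger_gap: 12.8
grip_force: 50.3
```

>>> apply_moves --pt "0 0 -0.2 0 0 0 0" --pt "0 0 -0.4 0 0 0 0" --pt "0 0 -0.4 0 0 0 0" --pt "0 0 -0.4 0 0 0 0" --pt "0 0 -0.4 0 0 0 0" --pt "0 0 -0.4 0 0 0 0" --pt "0 0 -0.4 0 0 0 0" --pt "0 0 -0.2 0 0 0 0"

```text
time: 33.4
tool_pos: [489.4, 122.3, 205.8]
tcp_rot: [-180.0, -0.0, 90.0]
ft_force: [6.4, 0.8, -11.1]
finger_gap: 12.9
grip_force: 49.2
```

>>> apply_moves --pt "0 0 -0.1 0 0 0 0" --pt "0 0 0 0 0 0 0"

```text
time: 33.65
tool_pos: [489.4, 122.3, 209.0]
tcp_rot: [-180.0, 0.0, 90.0]
ft_force: [5.0, 1.1, -7.6]
finger_gap: 12.7
grip_force: 49.7
```

>>> apply_moves --pt "0 0 -0.07 0 0 0 0" --pt "0 0 0 0 0 0 0"

```text
time: 33.9
tool_pos: [489.4, 122.2, 211.0]
tcp_rot: [-180.0, 0.0, 90.0]
ft_force: [5.9, 0.0, -9.2]
finger_gap: 12.6
grip_force: 49.6
```

>>> apply_moves --pt "0 0 -0.07 0 0 0 0" --pt "0 0 0 0 0 0 0"

```text
time: 34.15
tool_pos: [489.4, 122.3, 213.1]
tcp_rot: [-180.0, 0.0, 90.0]
ft_force: [5.5, 1.4, -9.1]
finger_gap: 12.9
grip_force: 49.5
```

>>> apply_moves --pt "0 0 -0.05 0 0 0 0" --pt "0 0 0 0 0 0 0"

```text
time: 34.4
tool_pos: [489.4, 122.2, 213.6]
tcp_rot: [-179.9, 0.0, 90.0]
ft_force: [9.4, 1.2, -15.1]
finger_gap: 12.8
grip_force: 50.3
```

>>> apply_moves --pt "0 0 0 0 0 0 0.4" --pt "0 0 0 0 0 0 0.8" --pt "0 0 0 0 0 0 1" --pt "0 0 0 0 0 0 1" --pt "0 0 -0.5 0 0 0 1" --pt "0 0 -0.9 0 0 0 1" --pt "0 0 -0.9 0 0 0 1" --pt "0 0 -0.9 0 0 0 1"

```text
time: 35.4
tool_pos: [489.5, 122.3, 313.9]
tcp_rot: [179.9, -0.0, 90.0]
ft_force: [0.2, 0.1, -0.3]
finger_gap: 85.1
grip_force: 0.0
```

>>> apply_moves --pt "0 0 -0.5 0 0 0 1" --pt "0 0 0 0 0 0 1" --pt "0 0 0 0 0 0 1"

```text
time: 35.78
tool_pos: [489.0, 122.2, 325.5]
tcp_rot: [-179.9, 0.0, 90.0]
ft_force: [0.7, -0.5, -0.6]
finger_gap: 85.5
grip_force: 0.0
```

```bash
python3 - <<'E'
from h import *
P=pose();print(P,sense()["ft_force"].round(1))
im=snapshot("wrist")[:,:,::-1].copy();cv2.imwrite("pics/w13.png",im);g=im.max(2)
for z in(236,246,256): print(z,[proj((489.4,y,z),P).round(1).tolist() for y in(157.5,87.5)])
c=[proj((489.4,y,256),P) for y in (122,)][0].astype(int)
col=c[0]; r=np.where(g[60:300,col]<75)[0]+60; print(col,r.min(),r.max(),g[60:300:4,col])
row=g[c[1],c[0]-25:c[0]+26];print(c,row)
t=snapshot("scene")[:,:,::-1];cv2.imwrite("pics/s13.png",t)
E
```

```text
(array([489.0332838 , 122.16529446, 325.48945838]), array([-1.79914212e+02,  1.26045031e-02,  8.99613657e+01])) [ 0.7 -0.5 -0.6]
236 [[251.2, 148.0], [251.2, 223.8]]
246 [[251.2, 149.6], [251.2, 228.1]]
256 [[251.2, 151.3], [251.2, 232.6]]
251 145 287 [ 86  84 148 221 234 233 234 233 233 233 232 233 233 234 234 126 125 121
 122 121 122  79  19  27  23  29  27  25  32  29  31  29  24  29  25  27
  50  51  51  53  50  50 127 224 224 224 224 222 222 223 222 221 221 215
  44  41  44  97 109 222]
[251 194] [161 162 162 162 162 162 162 165 159 158 158 133 137 141 140 143 143  89
  45  31  25  22  25  30  24  28  24  26  25  27  21  27  23  32  66  75
  72  73  73  74  72  93 132 140 144 145 146 141 145 144 145]
```

```bash
python3 - <<'E'
from h import *
def ends(f,P,z,x):
    g=cv2.imread(f).max(2).astype(float);c=int(proj((x,110,z),P)[0]);col=g[:,c-2:c+3].mean(1)
    r0=int(proj((x,87.5,z),P)[1]);print(f,c,"pred end",proj((x,87.5,z),P).round(1),r0-8,col[r0-8:r0+8].round())
ends("pics/w12.png",((499.76,119.16,271.03),(-179.85,.02,90.56)),166,489)
ends("pics/w13.png",((489.03,122.17,325.49),(-179.91,.01,89.96)),256,489)
for f in("pics/scene0.png","pics/s13.png"):
    im=cv2.imread(f)[120:160,255:300];m=(im.max(2)<45).astype(np.uint8);n,l,s,c=cv2.connectedComponentsWithStats(m);i=1+np.argmax(s[1:,4]);print(s[i],c[i].round(2))
    w=(im.min(2)>180).astype(np.uint8);print([ (np.where(w[:,k])[0]).tolist()[:6] for k in(5,10,30,35)])
E
```

```text
pics/w12.png 239 pred end [239.5 214.8] 206 [ 53.  54.  52.  48.  65. 145. 229. 229. 227. 226. 227. 226. 225. 226.
 226. 226.]
pics/w13.png 250 pred end [250.7 232.6] 224 [ 52.  50.  48.  55. 125. 204. 226. 225. 224. 224. 224. 224. 224. 223.
 224. 223.]
[ 12   9  14  14 102] [18.92 15.84]
[[27, 28, 29], [24, 25, 26], [13, 14, 15], [11, 12]]
[ 12   7  14  15 110] [18.9  13.98]
[[25, 26, 27], [23, 24], [12], [9, 10, 11]]
```

```bash
python3 -c "
from bench import *
print(hand_in())"
```

```text
the job is handed in; nothing more can be done
None
```

I lowered the sash, seated the square blank in the pocket and let it go, then raised the sash to its top stop. The job is handed in at about 36 s with the robot touching nothing; no verdict came back.

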